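Draw the bottom fascia from the feed rack

ROBOT

A 6-joint arm with a two-finger parallel gripper is mounted at the origin on the work surface. World frame = base frame: x ahead of the robot, y to its left, z up, the work surface at z = 0. Lengths are in mm, angles in rad, forces in N, time in s.
With the tool pointing down it reaches from about 350 to 775 mm from the base axis. Payload 7.3 kg.
Tool frame: the origin (TCP) lies on the centre line of the jaws, within the pads' length; the fingertips stand 17 mm ahead of it and the grasp point (between the pads) lies 2 mm behind it; z points along the fingers, y is the line along which they close (so a half turn about z gives the same grasp; the last joint's range is limited). The gripper opens to 92 mm and grips with 3 to 60 N. Pads are 19 mm wide; open, the fingers measure 130 mm over their backs; the gripper's body (75 mm by 190 mm) begins 47 mm behind the grasp point.
Start: joints at [1.2, 0.342, 1.524, -0, 1.275, -0.146], TCP at [117.011, 511.812, 243.741] pointing down, gripper open.
Joint ranges: [-2.53, 2.53], [-0.77, 2.02], [0.04, 2.7], [-1, 4.14], [0.28, 2.66], [-3.11, 3.11]. Speed limits (rad/s): [2.57, 2.57, 3.14, 3.14, 3.14, 3.14].

INTERFACE

Orientations are given as [roll, pitch, yaw] about the fixed x, y, z axes, in that order (R = Rz(yaw) Ry(pitch) Rx(roll)).
In Python, from plant import bot gives the robot as it stands. The module is installed in compiled form; this text tells all that it offers.
- The arm moves only by the shell command python3 -m pendant 'ROWS'. ROWS is JSON, a list of rows, each a list of 3 entries, a list of its own where there are three numbers: the shift along the world's x, y, z as a fraction of full scale, then the turn, a rotation vector about the world's x, y, z as a fraction of full scale, then the opening, from -1 (shut) to 1 (fully open), so that 0 is half open. In form: [[[tx, ty, tz], [rx, ry, rz], claw], ...]. A call has exactly 10 rows; each row shifts and turns the commanded pose from where the row before left it; what a row does not reach is not made up. Full scale, the value 1, is 30 mm for a shift and 0.12 rad for a turn. A row lasts 1/12 s, in which the tool goes at most 41.7 mm and 7.16 degrees, less where a joint would pass 70% of its speed; a pose out of reach is approached as far as the arm can. A call with a number of a shift or a turn outside -1 to 1 is refused whole. A call with a gripper value outside its range is refused whole. The fingers move at their own pace and stop on an object; the grip force is fixed at half the most. Time passes only in rows, so rows that do not move let the fingers close, or fill a call up. It gives the time, the measured TCP pose, the force, the opening and the grip force at its end, in the units of the state.
- bot.get_obs(): the state, without advancing time (a new reading comes with each control period).
- bot.capture(name): name is "scene" or "top" or "wrist"; returns the picture (420x560x3 uint8, blue, green, red); there is no depth.
- bot.camera_params(name): a dict with "fovy" (degrees; the focal length in pixels is half the picture's height over the tangent of half this angle, whatever the lens; pixels are square), "cx", "cy" (the principal point, pixels), "camera_from_world" (4x4, takes a point from world to camera coordinates). Camera axes: x right, y down, z forward; pixel columns grow to the right and rows downward; lengths in mm; the calibration is good to about 2 mm. A picture is of the moment at which its call begins: read the wrist's pose just before it. camera_params takes no time and is no camera call; for the wrist camera it gives the pose at the moment of the call.
- bot.close_job(): hands the job in; it is judged then, once.
The state is a dict: "time": time; "joint_positions": joint angles; "dq": joint speeds; "tau": joint torques, N m; "tool_pos": TCP position; "tcp_rot": TCP orientation; "contact_force": force on the tool from outside, world axes, zero at the start; "moment": the same for the moment, N m; "grip_width": finger opening in mm; "finger_force": force on a finger pad.
Only numpy, scipy, OpenCV 4.12 (cv2) and the standard library are available. Lean on these libraries where they do the work, as an engineer would, in place of code of your own. Each camera call takes 0.05 s, during which the arm holds its last target. There are 200 camera calls.

TASK

On this coffee-machine assembly bench, pull the bottom black control-panel fascia straight out of the black fascias' gravity rack and lay it, face up, flat and centred, on the orange jig between its two black stops, lengthwise along the jig. Set it down rather than dropping it, and let the other black fascias settle down inside their rack. Leave the white fascia where it is.

Things in the scene. Friction and masses are not known exactly. Their poses are not given: they have to be found in the camera images.
- panel_center (a point): Centre of the bottom black fascia, the one to take: plate 120 long (x) x 50 wide (y) x 12 mm (z up), 70 g, red window. Lies level in a fixed grey metal rack, underside 30 mm above the table, two alike stacked on it 54 to 61 mm farther back. Its front 47-53 mm stick out toward the robot, free on all sides: grasp across the width 36 mm from the centre along its -x, pull along -x; clear of the rack after 75 mm.
- panel_top_center (a point): Centre of the topmost black fascia (same size and axes), in the same rack, 24 mm above the bottom one. The rack is 72 mm high and 70 mm wide, 30 mm high floor block, side posts, back wall, and a bar over the exit, 18 mm above the floor, that holds back the upper two. They drop 12 mm once the bottom one is out; this centre then is 48 mm above the table.
- panel_white_center (a point): Centre of the white fascia, same size and axes, sticking out of a second rack of the same kind, alone there: a bystander, leave it.
- jig: Fixed orange block 164 long (x) x 36 wide (y) x 25 mm high, with a black stop at either end, 10 mm higher, 148 mm between them. Origin: centre of its underside, z up. The fascia lies on its top, its centre 31 mm above the table, overhanging 7 mm on both sides, so fingers holding its sides pass down beside the block. Either end may point either way.
Not all that is in view belongs to the job. Leave any yellow look-alike of the part that bears panel_center alone.

How it is judged (in metres and radians):
On the way:
1. the bottom black fascia is out of the rack and the topmost one has come down 12 mm inside it (height (world z) of panel_top_center between 0.042 and 0.054 m and distance of panel_top_center from where it was at the start of the episode below 0.03 m and distance of panel_center from where it was at the start of the episode above 0.07 m), for 0.2 s.
At the end, for the whole second after the job is handed in: The bottom black fascia lies still, released, level (0.1 rad) and face up on the jig, centred within 15 mm lengthwise and 12 mm across, aligned within 10 degrees; the topmost black fascia is in its rack (moved under 30 mm), its centre 42 to 54 mm above the table (x of panel_center in the frame of jig between -0.015 and 0.015 m and y of panel_center in the frame of jig between -0.012 and 0.012 m and z of panel_center in the frame of jig between 0.026 and 0.036 m and angle between the x axis of panel_center and the x axis of jig, either way round below 0.175 rad and angle between panel_center's own z axis and vertical below 0.1 rad and linear speed of panel below 0.02 m/s and height (world z) of panel_top_center between 0.042 and 0.054 m and distance of panel_top_center from where it was at the start of the episode below 0.03 m); the robot touches nothing.
It fails at once if the white fascia is shifted by more than 10 mm (distance of panel_white_center from where it was at the start of the episode above 0.01 m).
It fails at once if the bottom black fascia is let go in the air (its centre more than 70 mm above the table, 39 mm over its resting height) (height (world z) of panel_center above 0.07 m and contact force between panel and the fingers below 0.02 N).
It also fails if it takes over 42 s, if anything falls off the work surface, if the arm or the gripper's body presses on something with over 40 N, if the wrist force passes 120 N, or if a joint passes its speed limit or range.

## Working session

There is one attempt and no reset: what is moved stays moved. The work goes in short steps, Python scripts to look and compute and a shell command to move; the robot and the scene stay as the last step left them, time stands still between calls to the robot, and variables do not carry over. Pictures are saved under pics/ and viewed, at most 10 in all, crops included, and the job is handed in when it is done.

```bash
mkdir -p pics
cat > h.py <<'E'
import numpy as np,cv2
from plant import bot
def snap(c,n):
    p=bot.camera_params(c);im=bot.capture(c);cv2.imwrite(f'pics/{n}.png',im);return im,p
def ray(p,u,v,z):
    f=210/np.tan(np.radians(p['fovy'])/2);T=np.array(p['camera_from_world']);R=T[:3,:3];t=T[:3,3]
    d=R.T@np.array([(u-p['cx'])/f,(v-p['cy'])/f,1]);c=-R.T@t
    return c+d*(z-c[2])/d[2]
def proj(p,X):
    f=210/np.tan(np.radians(p['fovy'])/2);T=np.array(p['camera_from_world']);q=T[:3,:3]@np.array(X)+T[:3,3]
    return f*q[0]/q[2]+p['cx'],f*q[1]/q[2]+p['cy']
E
python3 - <<'E'
from h import *
for c in('top','scene'):
    im,p=snap(c,c+'0');print(c,p)
print(bot.get_obs())
E
```

```text
top {'fovy': 45.43079432720801, 'cx': 277.3851955446565, 'cy': 213.43419256691658, 'camera_from_world': array([[ 1.82878108e-02, -9.99590465e-01,  2.20104161e-02,
        -1.45716131e+02],
       [-9.88340899e-01, -2.14013304e-02, -1.50745646e-01,
         5.27335756e+02],
       [ 1.51154963e-01, -1.89969866e-02, -9.88327522e-01,
         1.40342633e+03],
       [ 0.00000000e+00,  0.00000000e+00,  0.00000000e+00,
         1.00000000e+00]])}
scene {'fovy': 49.857957403828465, 'cx': 280.4144435340058, 'cy': 214.8231766117271, 'camera_from_world': array([[ 2.38719950e-01,  9.71016968e-01,  1.17827794e-02,
        -8.05208840e-01],
       [ 7.17755749e-01, -1.68258098e-01, -6.75659601e-01,
        -3.39562099e+02],
       [-6.54094389e-01,  1.69750584e-01, -7.37119576e-01,
         1.46616411e+03],
       [ 0.00000000e+00,  0.00000000e+00,  0.00000000e+00,
         1.00000000e+00]])}
{'time': 0.1, 'joint_positions': array([ 1.19998437e+00,  3.42647680e-01,  1.52491046e+00, -6.99718920e-06,
        1.27541258e+00, -1.46049829e-01]), 'dq': array([ 2.46871702e-03, -1.97980446e-03, -1.43918235e-03, -2.49449638e-03,
       -1.51636896e-03,  5.11960943e-05]), 'tau': array([ 6.00265193e-04, -4.32002342e+01, -2.44692868e+01,  7.19414349e-02,
        5.25392150e-02, -4.16217597e-05]), 'tool_pos': array([116.89058823, 511.47371956, 243.12108463]), 'tcp_rot': array([-3.14022828e+00, -1.93931503e-04,  2.91683243e+00]), 'contact_force': array([-0.14299697, -0.35283702, -0.43028251]), 'moment': array([-0.00535991, -0.04927139, -0.01871063]), 'finger_force': 0.0, 'grip_width': 91.7786995089959}
```

View pics/top0.png

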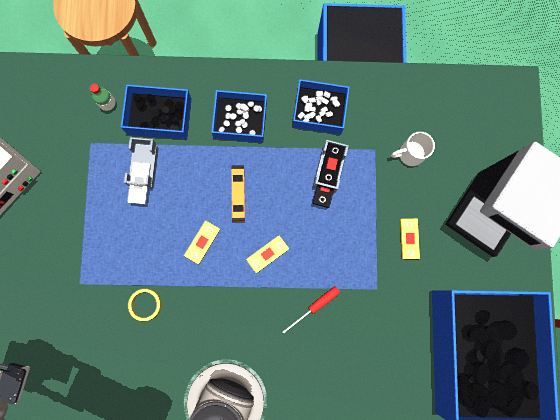

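View pics/scene0.png

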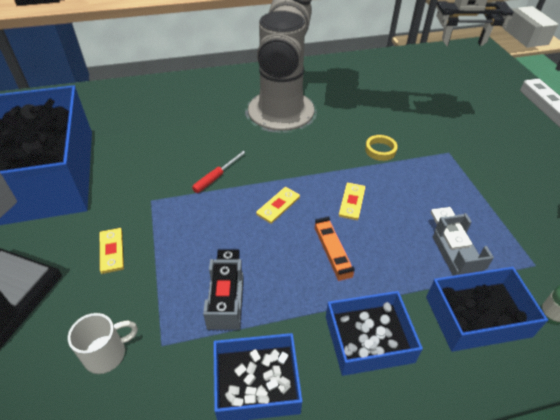

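Run:
```python
import cv2,numpy as np
im=cv2.imread('pics/top0.png')
a=cv2.resize(im[137:217,300:360],None,fx=6.5,fy=6.5,interpolation=cv2.INTER_CUBIC)
b=cv2.resize(im[155:235,208:268],None,fx=6.5,fy=6.5,interpolation=cv2.INTER_CUBIC)
o=np.hstack([a,b]);o=cv2.convertScaleAbs(o,alpha=1.5,beta=30);cv2.imwrite('pics/c1.png',o);print(o.shape)
```

```text
(520, 780, 3)
```

View pics/c1.png

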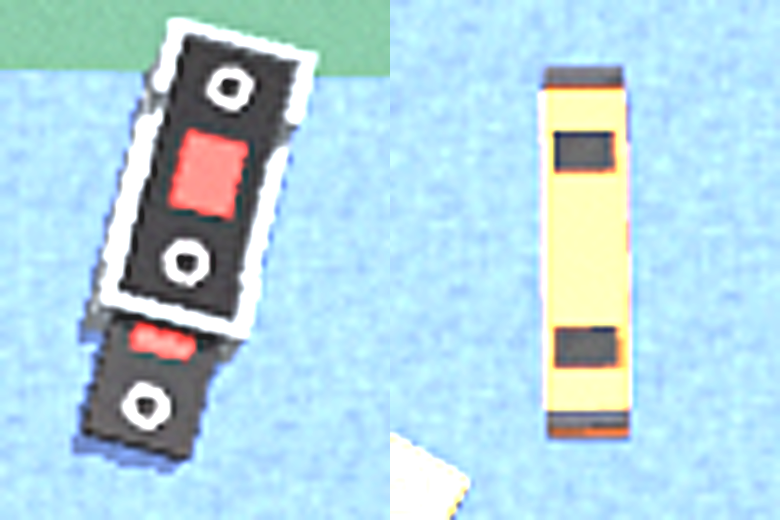

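```bash
cat >> h.py <<'E'
def cr(p,U,V,ox,oy,z,s=6.5): return ray(p,(U+.5)/s-.5+ox,(V+.5)/s-.5+oy,z)
E
python3 - <<'E'
from h import *
p=bot.camera_params('top');np.set_printoptions(precision=1,suppress=True)
A=lambda U,V,z:cr(p,U,V,300,137,z)[:2]
B=lambda U,V,z:cr(p,U-390,V,208,155,z)[:2]
r1,r2=A(229,88,66),A(186,261,66);print('top rings',r1,r2,(r1+r2)/2,'red',A(208,174,66),np.arctan2(*(r1-r2)[::-1]),np.linalg.norm(r1-r2))
fl,fr,ring=A(82,432,42),A(190,460,42),A(147,406,42);print('bot',fl,fr,ring,np.linalg.norm(fl-fr),np.arctan2(*(fl-fr)[::-1]))
d=(r1-r2)/np.linalg.norm(r1-r2);L=np.linalg.norm(r1-r2)
print('bot ctr from front',(fl+fr)/2+60*d,'from ring',ring+L/2*d, 'from top',(r1+r2)/2-57*d)
print('jig far top',B(545,67,35),B(622,67,35),'far inner',B(545,88,25),B(627,88,25),'near inner top',B(545,412,35),B(630,412,35),'near base',B(548,438,0),B(629,438,0))
print('camera',-p['camera_from_world'][:3,:3].T@p['camera_from_world'][:3,3])
E
```

```text
top rings [ 715.4 -297.5] [ 636.1 -278.6] [ 675.7 -288. ] red [ 675.8 -288.2] -0.2347249142210627 81.50487182121056
bot [ 562.7 -235.3] [ 551.1 -283.5] [ 575.1 -264.2] 49.59071448470008 1.3351737801732926
bot ctr from front [ 615.2 -273.4] from ring [ 614.7 -273.7] from top [ 620.3 -274.8]
jig far top [672.2   2.1] [673.  -32.6] far inner [664.9   2.5] [665.8 -34.6] near inner top [515.1  -3. ] [515.9 -40.6] near base [508.1  -2.2] [508.9 -38.9]
camera [ 311.7 -107.7 1469.7]
```

```bash
python3 -m pendant '[[[0.5,-0.5,0],[0,0,0],1],[[0.93,-0.93,0],[0,0,0],1],[[0.93,-0.93,0],[0,0,0],1],[[0.93,-0.93,0],[0,0,0],1],[[0.93,-0.93,0],[0,0,0],1],[[0.93,-0.93,0],[0,0,0],1],[[0.93,-0.93,0],[0,0,0],1],[[0.93,-0.93,0],[0,0,0],1],[[0.93,-0.93,0],[0,0,0],1],[[0.93,-0.93,0],[0,0,0],1]]'
python3 -m pendant '[[[0.3,-0.85,0],[0,0,0],1],[[0.3,-0.85,0],[0,0,0],1],[[0.3,-0.85,0],[0,0,0],1],[[0.3,-0.85,0],[0,0,0],1],[[0.3,-0.85,0],[0,0,0],1],[[0.3,-0.85,0],[0,0,0],1],[[0.3,-0.85,0],[0,0,0],1],[[0.3,-0.85,0],[0,0,0],1],[[0.3,-0.85,0],[0,0,0],1],[[0.3,-0.85,0],[0,0,0],1]]'
python3 - <<'E'
from h import *
im,p=snap('wrist','w0')
E
```

```text
time: 0.93
tool_pos: [384.0, 244.0, 243.6]
tcp_rot: [-3.142, -0.0, 2.917]
contact_force: [0.2, 1.1, -0.4]
grip_width: 91.6
finger_force: 0.0
time: 1.77
tool_pos: [473.1, -10.6, 243.5]
tcp_rot: [3.141, -0.001, 2.917]
contact_force: [0.8, -0.1, -0.2]
grip_width: 91.8
finger_force: 0.0
```

View pics/w0.png

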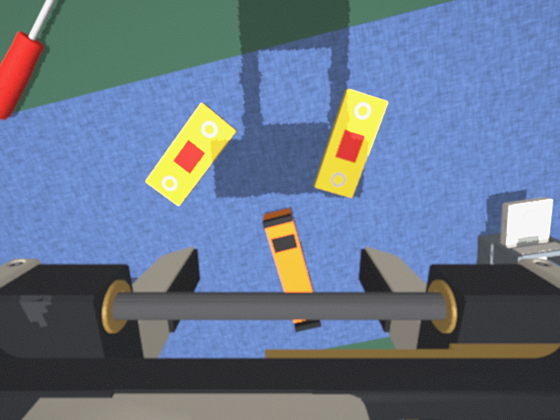

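```bash
python3 -m pendant '[[[0.35,-0.85,0],[0,0,0],1],[[0.35,-0.85,0],[0,0,0],1],[[0.35,-0.85,0],[0,0,0],1],[[0.35,-0.85,0],[0,0,0],1],[[0.35,-0.85,0],[0,0,0],1],[[0.35,-0.85,0],[0,0,0],1],[[0.35,-0.85,0],[0,0,0],1],[[0.35,-0.85,0],[0,0,0],1],[[0.35,-0.85,0],[0,0,-0.08],1],[[0.35,-0.85,0],[0,0,0],1]]'
python3 - <<'E'
from h import *
im,p=snap('wrist','w1')
w0=cv2.imread('pics/w0.png')
a=cv2.resize(w0[200:340,250:335],None,fx=4,fy=4,interpolation=cv2.INTER_CUBIC)
b=im[60:,120:420];b=cv2.resize(b,None,fx=1.5,fy=1.5)
o=np.zeros((600,790,3),np.uint8);o[:560,:340]=a;o[:540,340:790]=b
cv2.imwrite('pics/c2.png',cv2.convertScaleAbs(o,alpha=1.4,beta=20))
np.save('pw1.npy',p,allow_pickle=True)
E
```

```text
time: 2.65
tool_pos: [578.3, -265.3, 243.2]
tcp_rot: [3.141, -0.001, 2.907]
contact_force: [0.7, 0.2, 0.2]
grip_width: 91.9
finger_force: 0.0
```

View pics/c2.png

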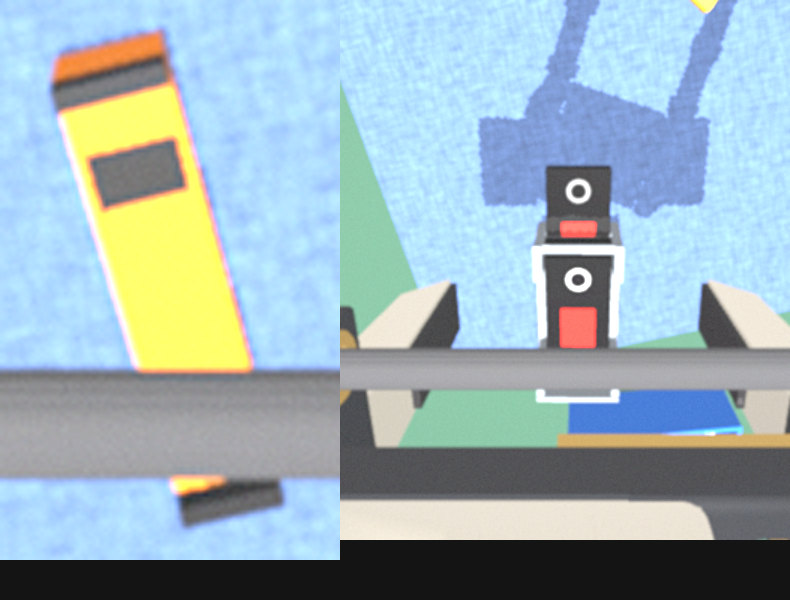

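Run:
```python
from h import *
from scipy.spatial.transform import Rotation as Ro
np.set_printoptions(precision=1,suppress=True)
p=bot.camera_params('wrist')
g=lambda U,V,z:ray(p,(U-340+.5)/1.5-.5+120,(V+.5)/1.5-.5+60,z)[:2]
d=np.array([np.cos(-.2347),np.sin(-.2347)])
fl,fr,ring=g(547,166,42),g(610,166,42),g(578,190,42)
print(fl,fr,ring,np.arctan2(*(fr-fl)[::-1]),np.linalg.norm(fl-fr),'ctr',(fl+fr)/2+60*d,ring+40.7*d)
t=[g(578,280,66),g(578,328,66)];print('top ring',t[0],t[0]+40.7*d)
def P(pos,e): 
    M=np.eye(4);M[:3,:3]=Ro.from_euler('xyz',e).as_matrix();M[:3,3]=pos;return M
o=bot.get_obs();print(o['tool_pos'])
q=dict(p);q['camera_from_world']=p['camera_from_world']@P(o['tool_pos'],o['tcp_rot'])@np.linalg.inv(P([473.1,-10.6,243.5],[3.141,-.001,2.917]))
j=lambda U,V,z:cr(q,U,V,250,200,z,4)[:2]
for a in [(60,57,0),(160,32,0),(55,108,35),(175,83,35),(186,527,35),(284,502,35)]: print(a,j(*a))
```

```text
[ 552.1 -287.7] [ 563.2 -241.9] [ 575.4 -269.5] 1.3342380587840383 47.15021908841698 ctr [ 616.  -278.8] [ 615.  -278.9]
top ring [ 637.3 -284.4] [ 676.9 -293.9]
[ 579.2 -270.   242.5]
(60, 57, 0) [510.4 -37.8]
(160, 32, 0) [509.3  -3.8]
(55, 108, 35) [515.3 -38.9]
(175, 83, 35) [515.6  -1.7]
(186, 527, 35) [672.7 -31.4]
(284, 502, 35) [670.3   3. ]
```

```bash
python3 -m pendant '[[[0.06,-0.03,-0.6],[0,0,0],1],[[0,0,-1],[0,0,0],1],[[0,0,-1],[0,0,0],1],[[0,0,-1],[0,0,0],1],[[0,0,-1],[0,0,0],1],[[0,0,-0.9],[0,0,0],1],[[0,0,-0.5],[0,0,0],1],[[0,0,0],[0,0,0],1],[[0,0,0],[0,0,0],1],[[0,0,0],[0,0,0],1]]'
```

```text
time: 3.53
tool_pos: [580.6, -265.4, 64.9]
tcp_rot: [-3.141, 0.002, 2.907]
contact_force: [1.3, -1.0, 0.8]
grip_width: 91.9
finger_force: 0.0
```

```bash
python3 -m pendant '[[[0,0,-0.4],[0,0,0],1],[[0,0,-0.4],[0,0,0],1],[[0,0,-0.23],[0,0,0],1],[[0,0,0],[0,0,0],1],[[0,0,0],[0,0,0],0.3],[[0,0,0],[0,0,0],0.2],[[0,0,0],[0,0,0],0],[[0,0,0],[0,0,0],-0.2],[[0,0,0],[0,0,0],-0.2],[[0,0,0],[0,0,0],-0.2]]'
```

```text
time: 4.37
tool_pos: [580.0, -265.3, 33.1]
tcp_rot: [-3.142, 0.0, 2.907]
contact_force: [-0.2, 0.1, -0.1]
grip_width: 56.2
finger_force: 0.0
```

```bash
python3 -m pendant '[[[0,0,0],[0,0,0],-0.2],[[0,0,0],[0,0,0],-0.3],[[0,0,0],[0,0,0],-0.5],[[0,0,0],[0,0,0],-0.8],[[0,0,0],[0,0,0],-1],[[0,0,0],[0,0,0],-1],[[0,0,0],[0,0,0],-1],[[0,0,0],[0,0,0],-1],[[0,0,0],[0,0,0],-1],[[0,0,0],[0,0,0],-1]]'
```

```text
time: 5.2
tool_pos: [579.9, -265.3, 33.0]
tcp_rot: [-3.142, 0.0, 2.907]
contact_force: [-0.8, -0.6, 3.9]
grip_width: 49.8
finger_force: 30.0
```

```bash
python3 -m pendant '[[[-0.12,0.028,0],[0,0,0],-1],[[-0.24,0.058,0],[0,0,0],-1],[[-0.324,0.0775,0],[0,0,0],-1],[[-0.324,0.0775,0],[0,0,0],-1],[[-0.324,0.0775,0],[0,0,0],-1],[[-0.324,0.0775,0],[0,0,0],-1],[[-0.324,0.0775,0],[0,0,0],-1],[[-0.324,0.0775,0],[0,0,0],-1],[[-0.324,0.0775,0],[0,0,0],-1],[[-0.324,0.0775,0],[0,0,0],-1]]'
```

```text
time: 6.03
tool_pos: [489.7, -243.2, 32.4]
tcp_rot: [3.141, -0.002, 2.907]
contact_force: [0.3, -0.8, -0.0]
grip_width: 49.7
finger_force: 30.0
```

```bash
python3 -m pendant '[[[-0.324,0.0775,0],[0,0,0],-1],[[-0.324,0.0775,0.1],[0,0,0],-1],[[0,0,0.4],[0,0,0],-1],[[0,0,0.5],[0,0,0],-1],[[0,0,0.4],[0,0,0],-1],[[0,0,0],[0,0,0],-1],[[0,0,0],[0,0,0],-1],[[0,0,0],[0,0,0],-1],[[0,0,0],[0,0,0],-1],[[0,0,0],[0,0,0],-1]]'
python3 - <<'E'
from h import *
im,p=snap('wrist','w2');s,ps=snap('scene','s2');t,_=snap('top','t2')
o=np.zeros((600,790,3),np.uint8)
b=cv2.resize(im[40:400,100:440],None,fx=1.15,fy=1.15);o[:b.shape[0],:b.shape[1]]=b
a=cv2.resize(s[210:340,170:290],None,fx=3,fy=3,interpolation=cv2.INTER_CUBIC);o[:390,395:755]=a
c=cv2.resize(t[135:235,290:360],None,fx=2,fy=2);o[392:592,395:535]=c
cv2.imwrite('pics/c3.png',cv2.convertScaleAbs(o,alpha=1.4,beta=20))
E
```

```text
time: 6.87
tool_pos: [471.4, -239.0, 73.9]
tcp_rot: [3.141, -0.002, 2.907]
contact_force: [-0.5, -0.3, -0.2]
grip_width: 49.6
finger_force: 30.0
```

View pics/c3.png

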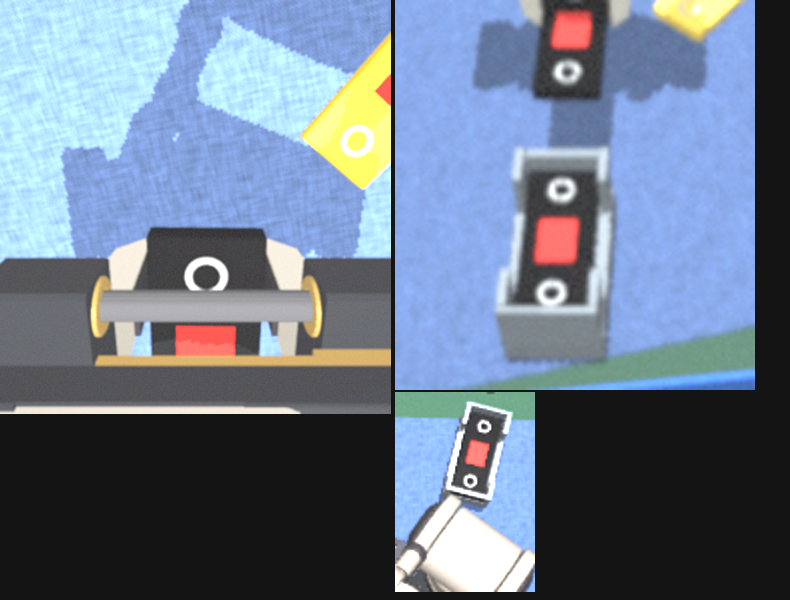

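```bash
python3 - <<'E'
from h import *
p=bot.camera_params('wrist');o=bot.get_obs();print(o['tool_pos'])
g=lambda U,V,z:ray(p,U/1.15+100,V/1.15+40,z)[:2]
T=o['tool_pos'][:2];d=np.array([np.cos(-.2347),np.sin(-.2347)]);n=np.array([-d[1],d[0]])
for a in[(150,230),(265,230),(206,275)]:
    v=g(*a,o['tool_pos'][2]+9)-T;print(a,v@d,v@n)
E
python3 -m pendant '[[[0.15,0.4,0],[0,0,0.1],-1],[[0.277,0.732,0],[0,0,0.225],-1],[[0.277,0.732,0],[0,0,0.225],-1],[[0.277,0.732,0],[0,0,0.225],-1],[[0.277,0.732,0],[0,0,0.225],-1],[[0.277,0.732,0],[0,0,0.225],-1],[[0.277,0.732,0],[0,0,0.225],-1],[[0.277,0.732,0],[0,0,0.225],-1],[[0.277,0.732,0],[0,0,0.225],-1],[[0.277,0.732,0],[0,0,0.225],-1]]'
python3 -m pendant '[[[0.127,0.332,0],[0,0,0.125],-1],[[0,0,0],[0,0,0],-1],[[0,0,0],[0,0,0],-1],[[0,0,0],[0,0,0],-1],[[0,0,0],[0,0,0],-1],[[0,0,0],[0,0,0],-1],[[0,0,0],[0,0,0],-1],[[0,0,0],[0,0,0],-1],[[0,0,0],[0,0,0],-1],[[0,0,0],[0,0,0],-1]]'
```

```text
[ 471.70026251 -239.22921363   74.32827482]
(150, 230) -25.67543020242984 -22.181133307930672
(265, 230) -25.69605890510085 24.383393079033088
(206, 275) -5.194950244905389 0.5113871067890432
time: 7.85
tool_pos: [551.4, -27.5, 74.8]
tcp_rot: [3.141, -0.0, -3.119]
contact_force: [0.3, -0.5, -0.4]
grip_width: 49.9
finger_force: 30.0
time: 8.68
tool_pos: [555.0, -20.0, 74.8]
tcp_rot: [3.142, -0.0, -3.106]
contact_force: [0.5, -0.3, -2.1]
grip_width: 49.8
finger_force: 30.0
```

```bash
python3 -m pendant '[[[0.02,0.02,-0.2],[0,0,0],-1],[[0,0,-0.3],[0,0,0],-1],[[0,0,-0.3],[0,0,0],-1],[[0,0,-0.2],[0,0,0],-1],[[0,0,-0.1],[0,0,0],-1],[[0,0,0],[0,0,0],-1],[[0,0,0],[0,0,0],-1],[[0,0,0],[0,0,0],-1],[[0,0,0],[0,0,0],-1],[[0,0,0],[0,0,0],-1]]'
python3 - <<'E'
from h import *
im,p=snap('wrist','w3');s,ps=snap('scene','s3')
o=np.zeros((600,790,3),np.uint8)
b=cv2.resize(im[40:400,100:440],None,fx=1.15,fy=1.15);o[:b.shape[0],:b.shape[1]]=b
a=cv2.resize(s[180:310,280:400],None,fx=3.2,fy=3.2,interpolation=cv2.INTER_CUBIC);o[:a.shape[0],395:395+a.shape[1]]=a
cv2.imwrite('pics/c4.png',cv2.convertScaleAbs(o,alpha=1.4,beta=20))
E
```

```text
time: 9.52
tool_pos: [555.9, -19.2, 42.2]
tcp_rot: [-3.142, 0.001, -3.106]
contact_force: [-0.3, 0.4, -0.8]
grip_width: 49.5
finger_force: 30.0
```

View pics/c4.png

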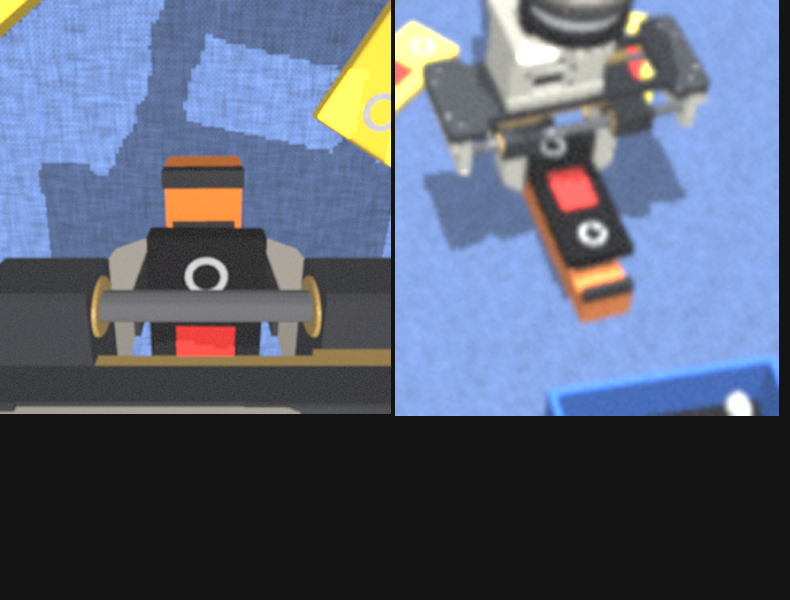

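Run:
```python
from h import *
p=bot.camera_params('wrist');o=bot.get_obs();print(o['tool_pos'])
g=lambda U,V,z:ray(p,U/1.15+100,V/1.15+40,z)[:2]
T=o['tool_pos'][:2];a=.035;d=np.array([np.cos(a),np.sin(a)]);n=np.array([-d[1],d[0]])
for q in[(150,230,51),(265,230,51),(163,188,35),(243,188,35),(163,167,25),(243,167,25)]:
    v=g(*q)-T;print(q,v@d,v@n)
```

```text
[555.75317898 -19.1821217   42.14602406]
(150, 230, 51) -25.53352646752634 -22.200233463130242
(265, 230, 51) -25.57135671406479 24.396254223813585
(163, 188, 35) -38.66662033371113 -18.31821673480561
(243, 188, 35) -38.69819678165556 16.68107124080254
(163, 167, 25) -45.82655072701297 -19.220057499914155
(243, 167, 25) -45.86121545105389 17.465593864865678
```

```bash
python3 -m pendant '[[[0.02,-0.05,-0.15],[0,0,0],-1],[[0,0,-0.1],[0,0,0],-1],[[0,0,-0.07],[0,0,0],-1],[[0,0,-0.05],[0,0,0],-1],[[0,0,-0.04],[0,0,0],-1],[[0,0,-0.03],[0,0,0],-1],[[0,0,-0.02],[0,0,0],-1],[[0,0,0],[0,0,0],-1],[[0,0,0],[0,0,0],-1],[[0,0,0],[0,0,0],-1]]'
```

```text
time: 10.45
tool_pos: [556.3, -20.6, 28.1]
tcp_rot: [3.142, 0.0, -3.106]
contact_force: [0.2, -0.5, -2.2]
grip_width: 50.0
finger_force: 30.0
```

```bash
python3 -m pendant '[[[0,0,-0.02],[0,0,0],-1],[[0,0,-0.02],[0,0,0],-1],[[0,0,0],[0,0,0],-1],[[0,0,0],[0,0,0],-1],[[0,0,0],[0,0,0],-1],[[0,0,0],[0,0,0],-1],[[0,0,0],[0,0,0],-1],[[0,0,0],[0,0,0],-1],[[0,0,0],[0,0,0],-1],[[0,0,0],[0,0,0],-1]]'
```

```text
time: 11.28
tool_pos: [556.3, -20.7, 28.0]
tcp_rot: [-3.141, 0.001, -3.106]
contact_force: [-4.0, -0.1, 9.0]
grip_width: 49.4
finger_force: 30.0
```

In contact (9 N up). Release gradually, then rise.

```bash
python3 -m pendant '[[[0,0,0],[0,0,0],0.1],[[0,0,0],[0,0,0],0.15],[[0,0,0],[0,0,0],0.2],[[0,0,0],[0,0,0],0.4],[[0,0,0],[0,0,0],0.6],[[0,0,0],[0,0,0],0.8],[[0,0,0],[0,0,0],1],[[0,0,0],[0,0,0],1],[[0,0,0],[0,0,0],1],[[0,0,0],[0,0,0],1]]'
python3 -m pendant '[[[0,0,0],[0,0,0],1],[[0,0,0],[0,0,0],1],[[0,0,0.3],[0,0,0],1],[[0,0,0.6],[0,0,0],1],[[0,0,1],[0,0,0],1],[[0,0,1],[0,0,0],1],[[0,0,1],[0,0,0],1],[[0,0,1],[0,0,0],1],[[0,0,1],[0,0,0],1],[[0,0,0.5],[0,0,0],1]]'
python3 -m pendant '[[[-0.5,0.5,0],[0,0,0],1],[[-0.5,1,0],[0,0,0],1],[[-0.5,1,0],[0,0,0],1],[[-0.5,1,0],[0,0,0],1],[[0,1,0],[0,0,0],1],[[0,1,0],[0,0,0],1],[[0,1,0],[0,0,0],1],[[0,0.5,0],[0,0,0],1],[[0,0,0],[0,0,0],1],[[0,0,0],[0,0,0],1]]'
python3 - <<'E'
from h import *
t,_=snap('top','t5');s,_=snap('scene','s5')
o=np.hstack([cv2.resize(t[130:260,130:360],None,fx=2,fy=2),cv2.resize(s[180:310,280:400],None,fx=2,fy=2)])
cv2.imwrite('pics/c5.png',cv2.convertScaleAbs(o,alpha=1.4,beta=20))
E
```

```text
time: 12.12
tool_pos: [556.2, -20.6, 26.8]
tcp_rot: [3.141, 0.0, -3.106]
contact_force: [-1.1, -0.5, -0.9]
grip_width: 91.1
finger_force: 0.0
time: 12.95
tool_pos: [557.3, -20.8, 223.7]
tcp_rot: [-3.14, 0.006, -3.106]
contact_force: [1.4, -0.4, 0.9]
grip_width: 91.6
finger_force: 0.0
time: 13.78
tool_pos: [495.9, 189.8, 219.3]
tcp_rot: [-3.141, 0.0, -3.104]
contact_force: [-0.3, -0.8, 0.1]
grip_width: 91.8
finger_force: 0.0
```

View pics/c5.png

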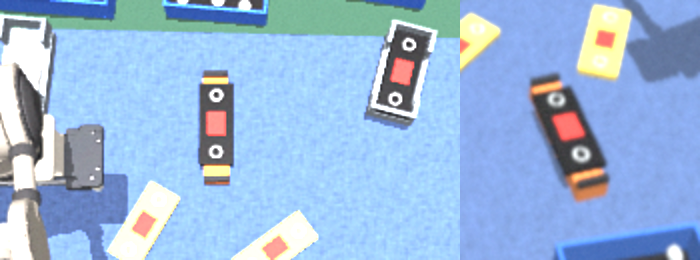

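Run:
```python
from h import *
p=bot.camera_params('top');im=cv2.imread('pics/t5.png').astype(int)
m=(im[...,2]>120)&(im[...,1]<90)&(im[...,0]<90);m[:, :225]=0;m[:,255:]=0;m[:178]=0;m[205:]=0
v,u=np.nonzero(m);print(len(u),ray(p,u.mean(),v.mean(),37))
print(bot.close_job())
```

```text
31 [589.09753155 -18.77146122  37.        ]
the job is handed in; nothing more can be done
None
```

The bottom black fascia lies face up on the orange jig, released and within about 2 mm of its centre; the other two black fascias have dropped inside their rack. The white one was not touched, and I handed the job in at about 14 s; the hand-in returned no verdict.

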